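# Grease the sculptor's turntable: coupler from the crock onto the tilted nipple

## Robot

A 7-joint arm with a two-finger parallel gripper is mounted at the origin on the work surface. World frame = base frame: x ahead of the robot, y to its left, z up, the work surface at z = 0. Lengths are in mm, angles in rad, forces in N, time in s.
With the tool pointing down it reaches from about 425 to 950 mm from the base axis. Payload 4.7 kg.
Tool frame: the origin (TCP) lies between the finger pads, 19 mm behind the fingertips; this is the grasp point; z points along the fingers, y is the line along which they close (so a half turn about z gives the same grasp; the last joint's range is limited). The gripper opens to 85 mm and grips with 20 to 120 N. Pads are 22 mm wide; open, the fingers measure 114 mm over their backs; the gripper's body (76 mm by 85 mm) begins 54 mm behind the grasp point. The pads swing forward as they close: fully open they stand 13 mm farther back than shut.
Start: joints at [1.116, 0.469, -0.049, 1.532, 0.024, 1.141, -0.082], TCP at [278.854, -614.725, 250.035] pointing down, gripper open.
Joint ranges: [-2.59, 2.59], [-0.33, 1.99], [-1.39, 1.29], [0.1, 2.45], [-1.04, 4.18], [0.21, 1.99], [-2.66, 2.66]. Speed limits (rad/s): [2.57, 2.57, 3.14, 3.14, 3.14, 3.14, 3.14].

## Interface

Orientations are given as [roll, pitch, yaw] about the fixed x, y, z axes, in that order (R = Rz(yaw) Ry(pitch) Rx(roll)).
In Python, from bench import r, snapshot, workorder gives the robot as it stands.
- The arm moves only by the tool apply_moves, never from a script. Its argument "rows" is a list of rows, each an object with "delta_pos": the shift along the tool's x, y, z in cm, a list of three; "roll": the turn about the tool's z in degrees. A call has 1 to 20 rows; each row is the pose to reach, as a shift and turn from the pose commanded when the call began, along the tool's axes at that moment; what a row does not reach only later rows make up. A row lasts 1/10 s, in which the tool goes at most 50 mm and 8.59 degrees, less where a joint would pass 70% of its speed; a pose out of reach is approached as far as the arm can. A call with a gripper value outside its range is refused whole. "claw" is the opening, from 0 (shut) to 1 (fully open), set as the call begins (left out, the last holds). The fingers move at their own pace and stop on an object; "newtons" is the grip in N (left out, the last holds). Time passes only in rows, so rows that repeat a pose let the fingers close. It gives the time, the measured TCP pose, the force, the opening and the grip force at its end, in the units of the state.
- r.read_state(): the state, without advancing time (a new reading comes with each control period).
- snapshot(name): name is "scene" or "top" or "wrist"; returns a dict with "frame" (420x560x3 uint8, red, green, blue), "fx", "fy", "cx", "cy" (pixels), "rvec" (rotation vector, rad) and "tvec" (3), from world to camera coordinates, as OpenCV has them. Camera axes: x right, y down, z forward; pixel columns grow to the right and rows downward; lengths in mm; the calibration is good to about 2 mm. The wrist camera is an equidistant fisheye: a pixel r from the principal point sees the ray r / f radians off the axis. A picture is of the moment at which its call begins. There is no depth.
- workorder.close_job(): hands the job in; it is judged then, once.
The state is a dict: "clock": time; "joint_positions": joint angles; "qd": joint speeds; "joint_efforts": joint torques, N m; "eef_pos": TCP position; "ee_rot": TCP orientation; "wrist_force": force on the tool from outside, world axes, zero at the start; "wrist_torque": the same for the moment, N m; "width": opening from 0.0 (shut) to 1.0 (fully open); "grip_force": force on a finger pad.
Only numpy, scipy, OpenCV 4.12 (cv2) and the standard library are available. Lean on these libraries where they do the work, as an engineer would, in place of code of your own. Each camera call takes 0.05 s, during which the arm holds its last target. There are 200 camera calls.

## Task

Lift the lid off the blue stoneware crock by its knob and set it down flat on the bench, right side up, clear of the crock and without dropping it; then take the grease coupler out of the crock and press it squarely onto the tilted brass nipple of the green turntable foot until the orange sprung collar snaps and is pushed fully home. Finish while still gripping the coupler and holding it pressed home against the spring: do not let go. Leave everything else on the bench where it stands.

Things in the scene. Friction and masses are not known exactly. Their poses are not given: they have to be found in the camera images.
- crock: Blue stoneware crock with a white band, fixed to the bench in a wooden ring: outer diameter 160 mm (ring 176 mm), inner 150 mm, rim 110 mm above the bench, inner floor 6 mm above the bench. Origin: centre of its underside, on the bench; z up. Between crock and turntable the bench is clear for the lid around a point 0.50 m straight ahead of the robot.
- lid: Loose stoneware lid on the crock, about 0.3 kg: blue disc 168 mm across, 8 mm thick, with a lip 140 mm across and 5 mm deep below and a white round knob above. Origin: on the axis at the disc's underside, which lies on the rim (110 mm up) at the start; it is 5 mm above the bench when the lid stands on the bench on its lip. z up through the knob.
- lid_knob (a point): Point to grip on the lid's knob (white cylinder 28 mm across, from 8 to 42 mm above the lid's origin): on its axis, 31 mm above the lid's origin.
- coupler: Push-on grease coupler, about 0.14 kg, round, 92 mm long, standing mouth down on the crock's floor under the lid, within 15 mm of the crock's axis. Dark steel head 38 mm across from 0 to 47 mm, above it a shoulder and a red grip. Origin: centre of the open mouth (bore 15 mm across, 36 mm deep); z along the axis from mouth to grip.
- coupler_grip (a point): Point to grip on the coupler: on the axis of its red grip (26 mm across, from 47 to 92 mm along the coupler's z), 69 mm from the mouth. With the TCP here the fingertips lie just above the shoulder.
- turntable: Green cast foot of a sculptor's turntable, wheel head off, fixed to the bench: plate 144 mm across, 16 mm high; column 60 to 72 mm across, 70 mm high; spindle stub 16 mm across up to 95 mm; on its -x side a boss 38 mm across with the tilted nipple. Origin: centre of underside.
- nipple: Brass nipple, stem 12 mm across, 38 mm long, its last 8 mm tapering to 5 mm. Origin: on its axis at the boss face (turntable frame: 50 mm to -x, 80 mm up); z out along the nipple, 22.5 degrees from vertical, leaning to the turntable's -x, roughly to the robot. The coupler's mouth meets the collar at 18 mm along z and pushes it to 9 mm (home, rigid stop).
- collar (a joint): Travel of the orange sprung collar, a ring 34 mm across and 6 mm thick around the nipple: 0 at rest, 0.009 m fully home towards the boss. It resists with about 4 N at first, up to 11 N at 2 mm, then snaps through (down to about 3 N at 7 mm) and pushes back with 10 N when fully home. It springs out again when not held.
- figurine: Bystander: painted porcelain figurine, 72 mm across, 167 mm tall. Origin: centre of its underside.
- glaze_jar: Bystander: small glaze jar, 54 mm across, 60 mm tall. Origin: centre of its underside.
- brush_mug: Bystander: grey mug 74 mm across and 90 mm tall with paint brushes up to 200 mm high. Origin: centre of its underside.
- spatula: Bystander: spatula lying flat on the bench, about 0.25 m long along its x. Origin: underside.
Not all that is in view belongs to the job. Leave any red look-alike of the crock alone.

How it is judged:
By the outcome, as a careful person would: the job done as asked, in the order asked, and still so for the second after the job is handed in, while the arm keeps its last pose, push and grip.
It also fails if it takes over 64 s, if anything falls off the work surface, if the arm or the gripper's body presses on something with over 40 N, if the wrist force passes 120 N, or if a joint passes its speed limit or range.

## Working session

There is one attempt and no reset: what is moved stays moved. The work goes in short steps, Python scripts to look and compute and a tool call to move; the robot and the scene stay as the last step left them, time stands still between calls to the robot, and variables do not carry over. Pictures are saved under pics/ and viewed, at most 10 in all, crops included, and the job is handed in when it is done.

Besides the shell and the picture viewer there is one more tool, called after "Request:" as name(argument=value, ...) on one line, values as JSON. apply_moves: Moves the arm, as the interface text tells. Its arguments: {"type":"object","properties":{"rows":{"type":"array"},"claw":{"type":"number"},"newtons":{"type":"number"}},"required":["rows"]}

```bash
ls; mkdir -p pics; python3 - <<'E'
from bench import r, snapshot
import cv2,pickle,numpy as np
d={}
for n in("scene","top","wrist"):
    s=snapshot(n);d[n]=s;print(n,s["fx"],s["fy"],s["cx"],s["cy"],np.round(s["rvec"],3),np.round(s["tvec"],1))
pickle.dump(d,open("p0.pkl","wb"))
im=np.hstack([d["scene"]["frame"],d["top"]["frame"]])
cv2.imwrite("pics/scene0.png",d["scene"]["frame"][...,::-1]);cv2.imwrite("pics/top0.png",d["top"]["frame"][...,::-1])
print(r.read_state())
E
```

```text
pics
scene 412.21664765375135 412.21664765375135 275.1193002227485 210.1785348670635 [ 1.816  1.935 -0.601] [   4.9 -389.4 1290.1]
top 454.8778125880233 454.8778125880233 285.91949269893234 215.26359000109312 [ 2.144 -2.063  0.226] [  19.9  569.  1174.6]
wrist 325.19226210127806 325.19226210127806 278.98418248635164 212.12791330131537 [-2.396  1.545  0.261] [-675.2  -42.6  381.8]
{'clock': 0.15, 'joint_positions': array([ 1.11611623,  0.46927275, -0.04860906,  1.53339325,  0.0240814 ,
        1.14099219, -0.0822994 ]), 'qd': array([-8.07190656e-05, -2.72145639e-03, -6.77125677e-04, -3.90993136e-03,
       -6.55117262e-04,  1.68056782e-04, -8.69017625e-04]), 'joint_efforts': array([ 1.20125911e-03, -5.10765839e+01, -4.66969237e-02, -2.37977064e+01,
        1.06612264e-02,  5.36588923e-03,  1.37187678e-05]), 'eef_pos': array([ 278.65910602, -614.35180288,  249.20246311]), 'ee_rot': array([-3.14011158e+00,  2.17661101e-05,  4.25810580e-01]), 'wrist_force': array([-0.54661968,  0.72893373,  0.33147839]), 'wrist_torque': array([-0.05563929, -0.00230993, -0.04700366]), 'grip_force': 0.0, 'width': 0.9996314750486704}
```

View pics/scene0.png

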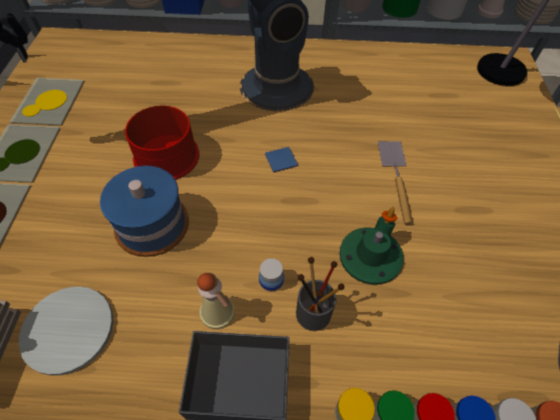

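View pics/top0.png

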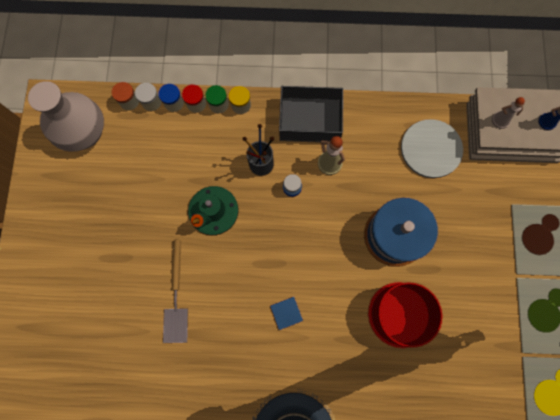

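The scene view shows the blue banded crock with its lidded knob at (137,187), the red lidless look-alike at (162,140), and the green foot at (375,245) with its orange collar at (389,215). In the top view they are at crock (403,230), red pot (405,315), and foot (213,210) with collar (197,220). The blue crock with the white band and lid fits the description; the red pot has no lid, so it is the look-alike. I'll confirm this in an enlarged crop while measuring.

```bash
cat > h.py <<'E'
import numpy as np,cv2
from scipy.spatial.transform import Rotation as Ro
def cam(s): return Ro.from_rotvec(np.ravel(s["rvec"])).as_matrix(),np.ravel(s["tvec"])
def proj(s,P,fish=False):
    R,t=cam(s);c=np.atleast_2d(P)@R.T+t
    if fish:
        rr=np.hypot(c[:,0],c[:,1]);th=np.arctan2(rr,c[:,2]);k=th/np.maximum(rr,1e-9)
        return np.c_[s["fx"]*k*c[:,0]+s["cx"],s["fy"]*k*c[:,1]+s["cy"]]
    return np.c_[s["fx"]*c[:,0]/c[:,2]+s["cx"],s["fy"]*c[:,1]/c[:,2]+s["cy"]]
def ray(s,uv,fish=False):
    R,t=cam(s);x=(uv[0]-s["cx"])/s["fx"];y=(uv[1]-s["cy"])/s["fy"]
    if fish:
        th=np.hypot(x,y);k=np.sin(th)/max(th,1e-9);d=np.array([x*k,y*k,np.cos(th)])
    else: d=np.array([x,y,1.])
    d=R.T@d;return -R.T@t,d/np.linalg.norm(d)
def onz(s,uv,z,fish=False):
    o,d=ray(s,uv,fish);return o+d*(z-o[2])/d[2]
def tri(*rs):
    A=0;b=0
    for o,d in rs:
        M=np.eye(3)-np.outer(d,d);A=A+M;b=b+M@o
    p=np.linalg.solve(A,b);return p,[np.linalg.norm((np.eye(3)-np.outer(d,d))@(p-o)) for o,d in rs]
def blob(s,lo,hi,box=None,k=0):
    """HSV mask -> list of (area,centroid,contour); box=x0,y0,x1,y1"""
    h=cv2.cvtColor(s["frame"],cv2.COLOR_RGB2HSV);m=cv2.inRange(h,np.array(lo),np.array(hi))
    if box: z=np.zeros_like(m);x0,y0,x1,y1=box;z[y0:y1,x0:x1]=m[y0:y1,x0:x1];m=z
    if k: m=cv2.morphologyEx(m,cv2.MORPH_OPEN,np.ones((k,k),np.uint8))
    cs,_=cv2.findContours(m,cv2.RETR_EXTERNAL,cv2.CHAIN_APPROX_NONE);out=[]
    for c in cs:
        z=np.zeros_like(m);cv2.drawContours(z,[c],-1,255,-1);M=cv2.moments(z&m,True)
        if M["m00"]>3: out.append((M["m00"],np.array([M["m10"],M["m01"]])/M["m00"],c))
    return sorted(out,key=lambda a:-a[0])
E
python3 - <<'E'
import pickle;from h import *
d=pickle.load(open("p0.pkl","rb"));S,T=d["scene"],d["top"]
for n,P in(("tcp",[278,-614,250]),("lidspot",[500,0,0]),("base",[0,0,0])):print(n,proj(S,P),proj(T,P))
Bs,Bt=(125,175,150,200),(398,218,420,238)
for nm,lo,hi,bs,bt in(("knob",(0,0,150),(179,90,255),Bs,Bt),("orange",(0,150,120),(16,255,255),(370,195,410,235),(185,205,212,235)),("brass",(17,120,100),(30,255,255),(380,200,400,215),(185,212,200,222))):
    a=blob(S,lo,hi,bs);b=blob(T,lo,hi,bt)
    print(nm,[(x[0],x[1].round(1)) for x in a[:3]],[(x[0],x[1].round(1)) for x in b[:3]])
    if a and b: print(tri(ray(S,a[0][1]),ray(T,b[0][1])))
h=lambda s,x0,y0,n:cv2.resize(np.ascontiguousarray(s["frame"][y0:y0+n,x0:x0+n,::-1]),(400,300 if 0 else 400)[:2],interpolation=cv2.INTER_CUBIC)
im=np.vstack([np.hstack([h(S,90,150,110),h(T,350,180,110)]),np.hstack([h(S,340,195,75),h(T,175,175,75)])])
cv2.imwrite("pics/crop0.png",cv2.resize(im,(600,600)))
E
```

```text
tcp [[ 2.99520905 62.15076546]] [[583.22496332 338.28518396]]
lidspot [[264.64021185 218.23102813]] [[299.79132574 244.06397518]]
base [[276.68946241  85.77054428]] [[293.63662793 435.59788172]]
knob [(75.0, array([134. , 184.6]))] [(59.0, array([408.8, 225.5]))]
(array([ 533.96759449, -269.73441885,  150.92441306]), [np.float64(1.6349440702540612), np.float64(1.6349440702541622)])
orange [(104.0, array([388.6, 215.7]))] [(59.0, array([197.4, 219.5]))]
(array([539.85073062, 274.04312496,  96.54453055]), [np.float64(0.21929928136669002), np.float64(0.2192992813667544)])
brass [(257.0, array([390. , 206.1]))] [(20.0, array([185.8, 216.6])), (5.0, array([195.4, 220.4]))]
(array([537.49015645, 283.46328874, 130.5130049 ]), [np.float64(13.76912571818529), np.float64(13.769125718185338)])
```

View pics/crop0.png

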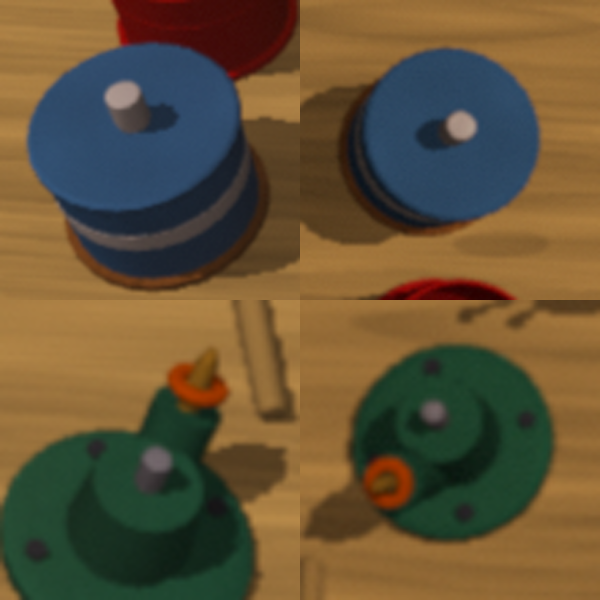

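The crop confirms the target: the blue crock has a white band and a lid with a white knob, and the red pot is separate. The foot's collar and nipple are clear in both views. Next I'll measure the turntable axis, lean direction and clearances.

```bash
python3 - <<'E'
import pickle;from h import *
d=pickle.load(open("p0.pkl","rb"));S,T=d["scene"],d["top"]
# lid disc: ellipse of the blue top, on z=118
for n,s,bx in(("S",S,(95,160,195,240)),("T",T,(355,190,445,275))):
    b=blob(s,(95,80,95),(125,255,255),bx,3)[0]
    e=cv2.fitEllipse(cv2.convexHull(b[2]));print("lid",n,b[0],np.round(e,1) if 0 else e,onz(s,e[0],118).round(1))
# green plate
for n,s,bx in(("S",S,(330,200,415,290)),("T",T,(180,180,245,240))):
    b=blob(s,(65,60,20),(95,255,255),bx,3)[0];e=cv2.fitEllipse(cv2.convexHull(b[2]));print("plate",n,b[0],e,onz(s,e[0],16).round(1))
# stub grey top
A=blob(S,(0,0,95),(179,80,255),(370,228,390,250));B=blob(T,(0,0,95),(179,80,255),(200,195,216,212))
print([(x[0],x[1]) for x in A[:2]],[(x[0],x[1]) for x in B[:2]]);print("stub",tri(ray(S,A[0][1]),ray(T,B[0][1])))
for n,uS,uT in(("tip",(392,208),(194,221)),):
    print(n,tri(ray(S,uS),ray(T,uT)))
# orange collar ellipse
for n,s,bx in(("S",S,(370,195,410,235)),("T",T,(185,205,212,235))):
    b=blob(s,(0,150,90),(16,255,255),bx)[0];e=cv2.fitEllipse(cv2.convexHull(b[2]));print("collar",n,b[0],e,onz(s,e[0],93.9).round(1))
for n,uT in(("jar",(291,190)),("fig",(330,168)),("tile",(286,313)),("mug",(261,165))):print(n,onz(T,uT,0).round())
E
```

```text
lid S 3186.0 ((137.883056640625, 196.29806518554688), (57.65999221801758, 77.95480346679688), 69.55470275878906) [ 540.  -270.5  118. ]
lid T 2558.0 ((405.8285827636719, 228.51405334472656), (58.74749755859375, 62.65578842163086), 125.47576904296875) [ 532.3 -269.   118. ]
plate S 2668.0 ((373.2693176269531, 251.53419494628906), (61.84009552001953, 65.61367797851562), 34.0028190612793) [585.  253.7  16. ]
plate T 1528.0 ((212.68161010742188, 210.17674255371094), (46.53659439086914, 48.197959899902344), 67.2297592163086) [584.9 249.9  16. ]
[(25.0, array([378.6 , 234.56]))] [(14.0, array([208.        , 202.42857143]))]
stub (array([587.84957655, 249.67771449,  93.70825922]), [np.float64(0.687083925182559), np.float64(0.687083925182492)])
tip (array([531.79463502, 278.42127982, 114.43776505]), [np.float64(0.6313370327583465), np.float64(0.6313370327582549)])
collar S 125.0 ((389.0089416503906, 215.51185607910156), (10.413464546203613, 17.649198532104492), 111.88660430908203) [537.5 275.6  93.9]
collar T 118.0 ((194.2438507080078, 220.47650146484375), (12.421513557434082, 18.772930145263672), 80.5356216430664) [537.4 283.   93.9]
jar [657.  30.   0.]
fig [728. -81.   0.]
tile [309.  32.   0.]
mug [730. 121.   0.]
```

Measured points, held against the given sizes:

| Point | Measured (mm) | Expected | 
|---|---|---|
| Knob top | (534, -270, 151) | z 152 |
| Stub top | (588, 250), z 93.7 | z 95 |
| Nipple tip | (532, 278, 114.4) | (529, 280, 115) |

They all agree. The nipple's lean azimuth is about 153°. I'm moving above the knob now.

Request:
apply_moves(rows=[{"delta_pos":[1,-0.6,0],"roll":-2},{"delta_pos":[3,-1.7,0],"roll":-6},{"delta_pos":[6,-3.4,0],"roll":-12},{"delta_pos":[9,-5,0.5],"roll":-18},{"delta_pos":[12,-6.7,1],"roll":-24},{"delta_pos":[15,-8.4,1.5],"roll":-30},{"delta_pos":[18,-10,2],"roll":-36},{"delta_pos":[21,-11.7,2.5],"roll":-42},{"delta_pos":[24,-13.4,3],"roll":-48},{"delta_pos":[27,-15,3.5],"roll":-54},{"delta_pos":[30,-16.7,4],"roll":-58},{"delta_pos":[33,-18.4,4],"roll":-62},{"delta_pos":[35.5,-19.8,4],"roll":-65.6},{"delta_pos":[37,-20.6,4],"roll":-65.6},{"delta_pos":[37.5,-20.85,4],"roll":-65.6},{"delta_pos":[37.5,-20.85,4],"roll":-65.6},{"delta_pos":[37.5,-20.85,4],"roll":-65.6}], claw=1)

```text
clock: 1.85
eef_pos: [533.4, -271.0, 209.9]
ee_rot: [-3.141, 0.001, 1.57]
wrist_force: [-1.1, 0.3, -0.7]
width: 0.998
grip_force: 0.0
```

```bash
python3 - <<'E'
from bench import r,snapshot;from h import *;import pickle
st=r.read_state();print(st["eef_pos"],st["ee_rot"],st["joint_positions"],st["wrist_force"])
W=snapshot("wrist");pickle.dump(W,open("w1.pkl","wb"));print(proj(W,[[534,-270,152],st["eef_pos"]],True))
cv2.imwrite("pics/w1.png",W["frame"][...,::-1])
for b in blob(W,(0,0,120),(179,70,255))[:4]:print(b[0],b[1],onz(W,b[1],152,True))
E
```

```text
[ 533.44258163 -270.97100039  209.90903978] [-3.14082628e+00  7.37003009e-04  1.56961232e+00] [ 0.70970797  0.41434045 -0.41015948  1.74889727  0.19087601  1.01804397
  0.22853469] [-1.11349264  0.29350623 -0.66090862]
[[280.02891152 241.06465279]
 [279.12863885 294.65290196]]
9318.0 [477.15196394 265.25413179] [ 679.50544232 -292.87732179  152.        ]
1410.0 [280.3106383  241.65106383] [ 534.17343495 -270.39742646  152.        ]
1376.0 [531.30668605 372.40261628] [ 816.2953617 -442.0970842  152.       ]
893.0 [129.65509518 401.83762598] [ 386.40693613 -447.98577812  152.        ]
```

View pics/w1.png

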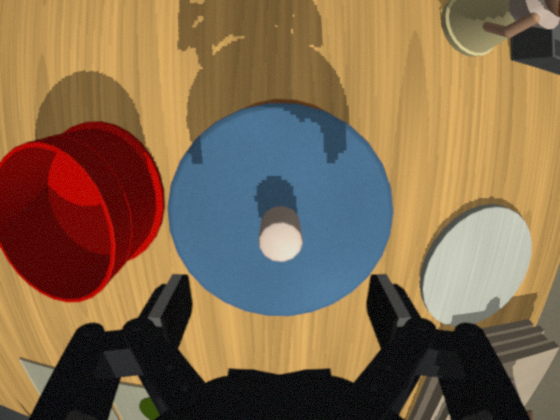

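The wrist view shows the knob at (280,241), which casts to (534.2, -270.4) at z=152 and agrees with the two-view fix. The red pot is off to the left, away from the fingers. I'm descending to grip.

Request:
apply_moves(rows=[{"delta_pos":[0.05,0.05,1],"roll":0},{"delta_pos":[0.05,0.05,2.5],"roll":0},{"delta_pos":[0.05,0.05,4],"roll":0},{"delta_pos":[0.05,0.05,5.5],"roll":0},{"delta_pos":[0.05,0.05,6.5],"roll":0},{"delta_pos":[0.05,0.05,6.9],"roll":0},{"delta_pos":[0.05,0.05,6.9],"roll":0}], claw=1)

```text
clock: 2.6
eef_pos: [534.5, -269.3, 140.2]
ee_rot: [-3.14, -0.001, 1.571]
wrist_force: [0.8, -0.2, -0.7]
width: 1.002
grip_force: 0.0
```

Request:
apply_moves(rows=[{"delta_pos":[0,0,0],"roll":0},{"delta_pos":[0,0,0],"roll":0},{"delta_pos":[0,0,0],"roll":0},{"delta_pos":[0,0,0],"roll":0},{"delta_pos":[0,0,0],"roll":0},{"delta_pos":[0,0,0],"roll":0},{"delta_pos":[0,0,0],"roll":0},{"delta_pos":[0,0,0],"roll":0},{"delta_pos":[0,0,0],"roll":0},{"delta_pos":[0,0,0],"roll":0}], claw=0, newtons=60)

```text
clock: 3.6
eef_pos: [534.9, -269.6, 141.7]
ee_rot: [3.141, 0.001, 1.571]
wrist_force: [-2.2, 0.8, 4.6]
width: 0.311
grip_force: 59.3
```

Gripped the knob (opening about 27 mm, expected 28). Lifting and carrying the lid to the clear spot.

Request:
apply_moves(rows=[{"delta_pos":[0,0,-0.3],"roll":0},{"delta_pos":[0,0,-1],"roll":0},{"delta_pos":[0,0,-2],"roll":0},{"delta_pos":[0,0,-3.5],"roll":0},{"delta_pos":[0,0,-5],"roll":0},{"delta_pos":[0.5,0,-6],"roll":0},{"delta_pos":[1.5,-0.2,-6],"roll":0},{"delta_pos":[3.5,-0.5,-6],"roll":0},{"delta_pos":[6,-0.8,-6],"roll":0},{"delta_pos":[9,-1.2,-6],"roll":0},{"delta_pos":[12,-1.6,-6],"roll":0},{"delta_pos":[15,-2,-6],"roll":0},{"delta_pos":[18,-2.4,-6],"roll":0},{"delta_pos":[21,-2.7,-5],"roll":0},{"delta_pos":[23.5,-3.1,-3.5],"roll":0},{"delta_pos":[25.5,-3.3,-1.5],"roll":0},{"delta_pos":[26.5,-3.4,0.5],"roll":0},{"delta_pos":[27,-3.45,2],"roll":0},{"delta_pos":[27,-3.45,3.5],"roll":0},{"delta_pos":[27,-3.45,4.5],"roll":0}])

```text
clock: 5.6
eef_pos: [498.3, 2.2, 94.7]
ee_rot: [-3.139, -0.0, 1.573]
wrist_force: [-0.2, -0.3, -3.6]
width: 0.307
grip_force: 59.3
```

```bash
python3 - <<'E'
from bench import r,snapshot;from h import *;import pickle
st=r.read_state();print(st["clock"],st["eef_pos"],st["wrist_force"],st["grip_force"],st["width"])
im=[]
for n in("scene","top"):
    s=snapshot(n);pickle.dump(s,open(n+"2.pkl","wb"));im.append(s["frame"][...,::-1])
im=np.hstack([cv2.resize(np.ascontiguousarray(im[0][120:400,60:440]),(400,295)),cv2.resize(np.ascontiguousarray(im[1][120:400,180:460]),(400,400))[:295]])
cv2.imwrite("pics/lid.png",im)
T=snapshot("top")
E
```

```text
5.6 [498.26687411   2.22034317  94.65157206] [-0.15270076 -0.31610481 -3.5705634 ] 59.27956223487854 0.3068223662782078
```

View pics/lid.png

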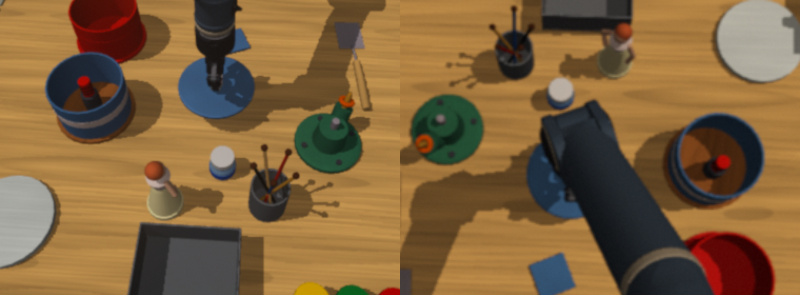

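The lid is held level over the clear spot, and the crock is open with the red grip at about (85,85) in the scene crop. Lowering the lid.

Request:
apply_moves(rows=[{"delta_pos":[0,0,0.5],"roll":0},{"delta_pos":[0,0,1.5],"roll":0},{"delta_pos":[0,0,2.8],"roll":0},{"delta_pos":[0,0,4],"roll":0},{"delta_pos":[0,0,4.8],"roll":0},{"delta_pos":[0,0,5.3],"roll":0},{"delta_pos":[0,0,5.5],"roll":0},{"delta_pos":[0,0,5.6],"roll":0},{"delta_pos":[0,0,5.7],"roll":0},{"delta_pos":[0,0,5.7],"roll":0}])

```text
clock: 6.75
eef_pos: [500.5, 0.6, 39.3]
ee_rot: [3.141, 0.0, 1.571]
wrist_force: [0.0, -0.0, -3.1]
width: 0.309
grip_force: 59.4
```

Request:
apply_moves(rows=[{"delta_pos":[0,0,0.1],"roll":0},{"delta_pos":[0,0,0.2],"roll":0},{"delta_pos":[0,0,0.25],"roll":0},{"delta_pos":[0,0,0.25],"roll":0}])

```text
clock: 7.15
eef_pos: [500.4, 0.5, 36.7]
ee_rot: [3.141, 0.0, 1.571]
wrist_force: [-0.6, -0.4, 0.2]
width: 0.309
grip_force: 59.9
```

Touched down: the 3 N lid weight has come off the wrist at z=36.7. Releasing and rising.

Request:
apply_moves(rows=[{"delta_pos":[0,0,0],"roll":0},{"delta_pos":[0,0,0],"roll":0},{"delta_pos":[0,0,0],"roll":0},{"delta_pos":[0,0,0],"roll":0},{"delta_pos":[0,0,0],"roll":0},{"delta_pos":[0,0,-0.5],"roll":0},{"delta_pos":[0,0,-1.5],"roll":0},{"delta_pos":[0,0,-3.5],"roll":0},{"delta_pos":[0,0,-6.5],"roll":0},{"delta_pos":[0,0,-10],"roll":0},{"delta_pos":[-2,0.2,-13.5],"roll":0},{"delta_pos":[-5,0.6,-16],"roll":0},{"delta_pos":[-9,1.1,-17],"roll":0},{"delta_pos":[-13,1.6,-17],"roll":0},{"delta_pos":[-17,2.1,-17],"roll":0},{"delta_pos":[-20.5,2.6,-17],"roll":0},{"delta_pos":[-23,3,-17],"roll":0},{"delta_pos":[-25,3.4,-17],"roll":0},{"delta_pos":[-25,3.4,-17],"roll":0},{"delta_pos":[-25,3.4,-17],"roll":0}], claw=1)

```text
clock: 9.15
eef_pos: [534.3, -248.5, 206.7]
ee_rot: [3.141, -0.001, 1.571]
wrist_force: [-0.3, 0.2, -0.1]
width: 0.997
grip_force: 0.0
```

```bash
python3 - <<'E'
from bench import r,snapshot;from h import *;import pickle
st=r.read_state();print(st["clock"],st["eef_pos"])
W=snapshot("wrist");S=pickle.load(open("scene2.pkl","rb"));T=pickle.load(open("top2.pkl","rb"))
pw=proj(W,[534,-270,98],True)[0];ps=proj(S,[534,-270,98])[0];pt=proj(T,[534,-270,98])[0]
print(pw,ps,pt)
rs=[]
for s,p,f,k in((S,ps,0,14),(T,pt,0,14),(W,pw,1,50)):
    x,y=p.astype(int)
    for lo in((0,150,120),(170,150,120)):
        hi=(8 if lo[0]==0 else 179,255,255)
        b=blob(s,lo,hi,(x-k,max(y-k,0),x+k,y+k))[:1]
        if b: print(f,lo[0],b[0][0],b[0][1],onz(s,b[0][1],98,bool(f)).round(1)); rs.append(ray(s,b[0][1],bool(f)))
print(tri(*rs))
im=W["frame"][...,::-1]
cv2.imwrite("pics/w3.png",im)
E
```

```text
9.15 [ 534.28617545 -248.47731349  206.71243661]
[278.64216193 240.87636099] [141.19476266 199.56598129] [404.25208246 229.33398031]
0 0 74.0 [138.90540541 196.72972973] [ 526.6 -277.    98. ]
0 0 67.0 [406.08955224 232.91044776] [ 524.6 -274.6   98. ]
1 0 753.0 [268.47011952 249.4501992 ] [ 525.9 -277.5   98. ]
(array([ 525.57669995, -276.76600297,   96.90294748]), [np.float64(0.7480185464052108), np.float64(1.8931510818036794), np.float64(1.1728567575415938)])
```

View pics/w3.png

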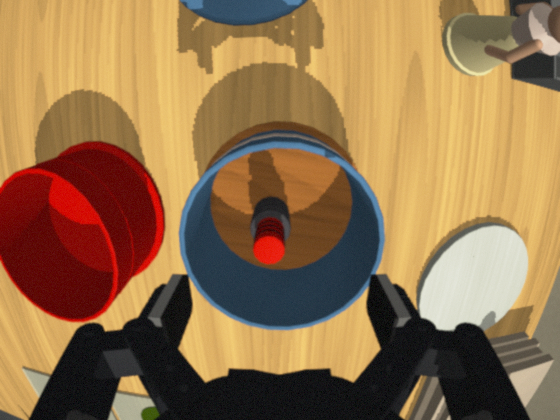

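The wrist view shows the coupler's red top at (268,249) inside the open crock. Three views put it at (525.7, -277, 97), expected z 98, so it is standing upright. I'm going in with the fingers part open.

Request:
apply_moves(rows=[{"delta_pos":[-0.8,-0.3,1],"roll":0},{"delta_pos":[-2,-0.6,2],"roll":0},{"delta_pos":[-2.7,-0.8,3],"roll":0},{"delta_pos":[-2.85,-0.86,4],"roll":0},{"delta_pos":[-2.85,-0.86,5.5],"roll":0},{"delta_pos":[-2.85,-0.86,7],"roll":0},{"delta_pos":[-2.85,-0.86,8.5],"roll":0},{"delta_pos":[-2.85,-0.86,10],"roll":0},{"delta_pos":[-2.85,-0.86,11.5],"roll":0},{"delta_pos":[-2.85,-0.86,12.5],"roll":0},{"delta_pos":[-2.85,-0.86,12.85],"roll":0},{"delta_pos":[-2.85,-0.86,12.85],"roll":0},{"delta_pos":[-2.85,-0.86,12.85],"roll":0}], claw=0.65)

```text
clock: 10.5
eef_pos: [526.2, -278.1, 78.6]
ee_rot: [3.14, 0.001, 1.571]
wrist_force: [0.3, -0.2, 0.4]
width: 0.652
grip_force: 0.0
```

Request:
apply_moves(rows=[{"delta_pos":[0,0,0],"roll":0},{"delta_pos":[0,0,0],"roll":0},{"delta_pos":[0,0,0],"roll":0},{"delta_pos":[0,0,0],"roll":0},{"delta_pos":[0,0,0],"roll":0},{"delta_pos":[0,0,0],"roll":0},{"delta_pos":[0,0,0],"roll":0},{"delta_pos":[0,0,0],"roll":0}], claw=0, newtons=30)

```text
clock: 11.3
eef_pos: [526.0, -278.2, 78.7]
ee_rot: [3.141, 0.001, 1.571]
wrist_force: [-0.7, -0.4, 5.5]
width: 0.296
grip_force: 29.9
```

Gripped (opening about 25 mm, expected 26). The moves can't tilt the tool, so I'll pivot the coupler in the pads by 22.5°, pushing its head against the fixed crock's inner rim. First I lift it to just below the rim and up to the wall.

Request:
apply_moves(rows=[{"delta_pos":[0,0,-0.3],"roll":0},{"delta_pos":[0,0,-1],"roll":0},{"delta_pos":[0,0.1,-2.5],"roll":0},{"delta_pos":[0.3,0.2,-4.5],"roll":0},{"delta_pos":[1,0.4,-6.5],"roll":0},{"delta_pos":[2.2,0.6,-8.2],"roll":0},{"delta_pos":[3.5,0.8,-9],"roll":0},{"delta_pos":[4.6,0.8,-9.15],"roll":0},{"delta_pos":[5.3,0.8,-9.15],"roll":0},{"delta_pos":[5.3,0.8,-9.15],"roll":0},{"delta_pos":[5.3,0.8,-9.15],"roll":0}])

```text
clock: 12.4
eef_pos: [533.1, -225.0, 168.6]
ee_rot: [-3.14, -0.0, 1.571]
wrist_force: [0.7, -0.3, -1.4]
width: 0.294
grip_force: 29.6
```

Request:
apply_moves(rows=[{"delta_pos":[0.3,0,0],"roll":0},{"delta_pos":[0.6,0,0],"roll":0},{"delta_pos":[0.9,0,0],"roll":0},{"delta_pos":[1.1,0,0],"roll":0},{"delta_pos":[1.3,0,0],"roll":0},{"delta_pos":[1.5,0,0],"roll":0},{"delta_pos":[1.7,0,0],"roll":0},{"delta_pos":[1.9,0,0],"roll":0},{"delta_pos":[1.9,0,0],"roll":0}])

```text
clock: 13.3
eef_pos: [533.5, -208.8, 170.5]
ee_rot: [3.141, 0.004, 1.569]
wrist_force: [-1.1, -6.3, 1.8]
width: 0.296
grip_force: 30.0
```

Contact shows as 6 N on the rim. Continuing the push.

Request:
apply_moves(rows=[{"delta_pos":[0.2,0,0],"roll":0},{"delta_pos":[0.4,0,0],"roll":0},{"delta_pos":[0.6,0,0],"roll":0},{"delta_pos":[0.8,0,0],"roll":0},{"delta_pos":[1,0,0],"roll":0},{"delta_pos":[1.2,0,0],"roll":0},{"delta_pos":[1.4,0,0],"roll":0},{"delta_pos":[1.5,0,0],"roll":0},{"delta_pos":[1.5,0,0],"roll":0}])

```text
clock: 14.2
eef_pos: [533.5, -194.8, 170.8]
ee_rot: [3.141, 0.006, 1.568]
wrist_force: [-1.7, -7.8, 4.0]
width: 0.295
grip_force: 30.7
```

```bash
python3 - <<'E'
from bench import r,snapshot;from h import *;import pickle
st=r.read_state();print(st["clock"],st["eef_pos"],st["wrist_force"])
W=snapshot("wrist");S=snapshot("scene");pickle.dump((W,S),open("t4.pkl","wb"))
P=st["eef_pos"];x,y=proj(S,P)[0].astype(int);print(x,y,proj(W,P,True))
a=cv2.resize(np.ascontiguousarray(S["frame"][y-40:y+60,x-50:x+50,::-1]),(400,400),interpolation=cv2.INTER_CUBIC)
b=cv2.resize(np.ascontiguousarray(W["frame"][200:400,180:380,::-1]),(400,400))
cv2.imwrite("pics/tilt.png",np.hstack([a,b]))
E
```

```text
14.2 [ 533.54477784 -194.77773308  170.79452044] [-1.6535167  -7.8004227   4.01918319]
168 180 [[279.11573768 294.63546849]]
```

View pics/tilt.png

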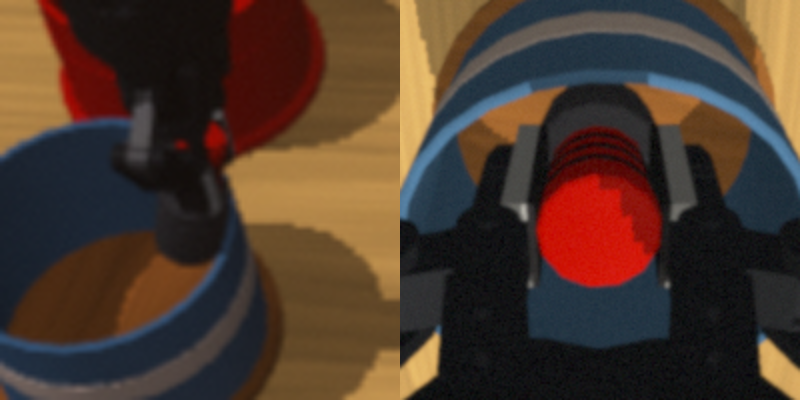

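The right half of the crop (wrist view) shows the coupler pivoting in the pads, red top face at about wrist pixel (280,315). The left half (scene view) shows the head pressed on the rim. Next I'll compute the tilt from the top face.

```bash
cat > tilt.py <<'E'
import pickle;from h import *
from scipy.optimize import brentq
def topface(W):
    x0,y0=210,270
    h=cv2.cvtColor(W["frame"],cv2.COLOR_RGB2HSV);m=((h[...,0]<8)|(h[...,0]>172))&(h[...,1]>150)&(h[...,2]>110)
    z=np.zeros(m.shape,np.uint8);z[y0:400,x0:350]=m[y0:400,x0:350]*255
    z=cv2.morphologyEx(z,cv2.MORPH_OPEN,np.ones((7,7),np.uint8))
    c=max(cv2.findContours(z,0,1)[0],key=cv2.contourArea);return cv2.fitEllipse(c),cv2.boundingRect(c)
def tilt(W,pos,R,g=72):
    (c,ax,an),bb=topface(W);res=[]
    up=-R[:,2];x=R[:,0]
    f=lambda th:proj(W,pos+(92-g)*(np.cos(th)*up+np.sin(th)*x),True)[0][1]-c[1]
    ths=np.radians(np.arange(-20,50,1));v=[f(t) for t in ths]
    return c,ax,bb,np.degrees(ths[np.argmin(np.abs(v))])
E
python3 - <<'E'
from tilt import *;from bench import r
W,S=pickle.load(open("t4.pkl","rb"));st=r.read_state()
R=Ro.from_euler("xyz",st["ee_rot"]).as_matrix();print(tilt(W,st["eef_pos"],R))
for th in(0,10,15,20,25):print(th,proj(W,st["eef_pos"]+20*(np.cos(np.radians(th))*-R[:,2]+np.sin(np.radians(th))*R[:,0]),True))
E
```

```text
((278.87298583984375, 314.8165588378906), (55.71792984008789, 60.956085205078125), (249, 287, 61, 56), np.float64(9.0))
0 [[279.21213417 321.59881899]]
10 [[279.20912953 314.43607438]]
15 [[279.20709074 310.51223833]]
20 [[279.20471301 306.41209247]]
25 [[279.20201795 302.17964673]]
```

Request:
apply_moves(rows=[{"delta_pos":[0.15,0,0],"roll":0},{"delta_pos":[0.3,0,0],"roll":0},{"delta_pos":[0.45,0,0],"roll":0},{"delta_pos":[0.45,0,0],"roll":0}])

```text
clock: 14.7
eef_pos: [533.5, -189.4, 170.6]
ee_rot: [3.141, 0.004, 1.569]
wrist_force: [-1.5, -5.9, 3.5]
width: 0.295
grip_force: 30.8
```

The top-face lever is only 20 mm, so I'll clear the rim and measure the tilt from the whole silhouette in the scene view, where the tilt plane is side-on.

Request:
apply_moves(rows=[{"delta_pos":[-0.4,0,0],"roll":0},{"delta_pos":[-1.2,0,-0.3],"roll":0},{"delta_pos":[-1.5,0,-1.5],"roll":0},{"delta_pos":[-1.5,0,-4],"roll":0},{"delta_pos":[0,0,-7],"roll":0},{"delta_pos":[3,0,-9],"roll":0},{"delta_pos":[7,0,-9],"roll":0},{"delta_pos":[11,0,-9],"roll":0},{"delta_pos":[13,0,-9],"roll":0},{"delta_pos":[13.5,0,-9],"roll":0},{"delta_pos":[13.5,0,-9],"roll":0},{"delta_pos":[13.5,0,-9],"roll":0}])

```text
clock: 15.9
eef_pos: [533.7, -53.1, 259.6]
ee_rot: [3.142, 0.001, 1.569]
wrist_force: [-0.0, -0.9, -2.5]
width: 0.297
grip_force: 30.4
```

```bash
python3 - <<'E'
from tilt import *;from bench import r,snapshot
st=r.read_state();P=st["eef_pos"];print(st["clock"],P,st["wrist_force"]);R=Ro.from_euler("xyz",st["ee_rot"]).as_matrix()
W=snapshot("wrist");S=snapshot("scene");pickle.dump((W,S,st),open("t5.pkl","wb"))
print(tilt(W,P,R)); x,y=proj(S,P)[0];print("tcp px",x,y)
for th in(0,10,20,30):
    a=np.radians(th);ax=np.cos(a)*-R[:,2]+np.sin(a)*R[:,0]
    print(th,proj(S,[P+20*ax,P-72*ax]).round(1).tolist(),proj(W,[P+20*ax,P-72*ax],True).round(1).tolist())
x,y=int(x),int(y)
b=S["frame"][y-30:y+70,x-50:x+50,::-1];print(x-50,y-30)
b=cv2.resize(np.ascontiguousarray(b),(500,500),interpolation=cv2.INTER_CUBIC)
w=cv2.resize(np.ascontiguousarray(W["frame"][200:400,220:340,::-1]),(300,500))
cv2.imwrite("pics/tilt2.png",np.hstack([b,w]))
E
```

```text
15.9 [533.73355271 -53.14335364 259.60188475] [-0.02810686 -0.90633287 -2.49056284]
((278.74896240234375, 314.2935485839844), (56.33189010620117, 60.10932922363281), (249, 287, 60, 56), np.float64(10.0))
tcp px 233.32295896634463 154.55844443119565
0 [[232.5, 147.1], [236.0, 178.9]] [[279.1, 321.5], [279.0, 233.7]]
10 [[234.4, 147.3], [229.8, 178.2]] [[279.1, 314.4], [279.0, 251.5]]
20 [[236.3, 147.8], [223.6, 176.9]] [[279.1, 306.3], [279.1, 269.6]]
30 [[238.0, 148.4], [217.7, 174.9]] [[279.1, 297.8], [279.1, 288.0]]
183 124
```

View pics/tilt2.png

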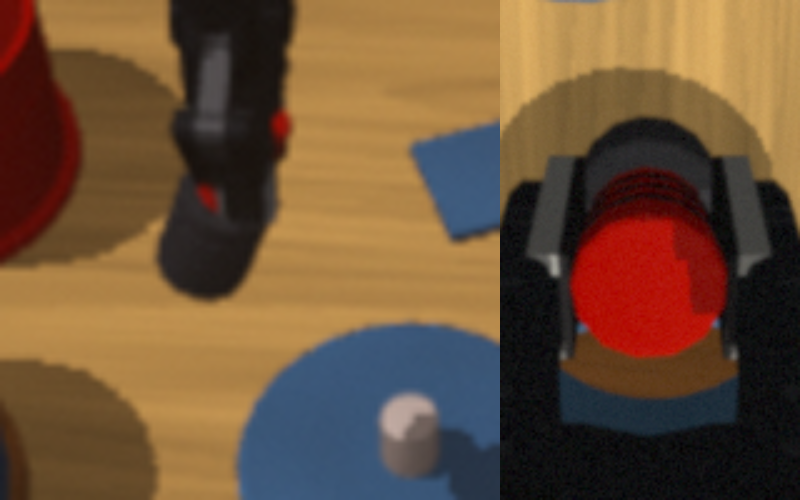

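The scene crop shows the head leaning, its mouth about (223,178) in scene pixels, which suggests roughly 20°. I'll fit its side edges for a number.

```bash
python3 - <<'E'
from tilt import *
W,S,st=pickle.load(open("t5.pkl","rb"));P=st["eef_pos"];R=Ro.from_euler("xyz",st["ee_rot"]).as_matrix()
g=S["frame"].max(2).astype(int)
L=[];Rr=[]
for y in range(162,184):
    row=g[y,205:250];d=np.where(row<95)[0]
    if len(d)>3: print(y,d.min()+205,d.max()+205,end=" | ")
    # subpixel edges
    def sub(i,j): return i+(95-row[i])/(row[j]-row[i])
    if len(d)>3 and d.min()>0 and d.max()<44:
        L.append((y,205+sub(d.min(),d.min()-1)*1.0 if 0 else 205+d.min()-(95-row[d.min()])/(row[d.min()-1]-row[d.min()])));Rr.append((y,205+d.max()+(95-row[d.max()])/(row[d.max()+1]-row[d.max()])))
print();L=np.array(L);Rr=np.array(Rr)
for a,b in((163,172),(163,174),(164,175)):
    k=(L[:,0]>=a)&(L[:,0]<=b);print(a,b,"slopeL",np.polyfit(L[k,0],L[k,1],1)[0])
for a,b in((167,177),(168,178),(168,180)):
    k=(Rr[:,0]>=a)&(Rr[:,0]<=b);print(a,b,"slopeR",np.polyfit(Rr[k,0],Rr[k,1],1)[0])
for th in(10,15,20,25,30):
    a=np.radians(th);ax=np.cos(a)*-R[:,2]+np.sin(a)*R[:,0]
    o,_=ray(S,(223,178));v=np.cross(ax,o-P);v/=np.linalg.norm(v);out=[]
    for sg in(1,-1):
        q=proj(S,[P-30*ax+19*sg*v,P-70*ax+19*sg*v]);out.append((q[0].round(1),q[1].round(1),round((q[1]-q[0])[0]/(q[1]-q[0])[1],3)))
    print(th,out)
E
```

```text
162 218 237 | 163 217 237 | 164 217 237 | 165 217 237 | 166 217 237 | 167 217 237 | 168 216 236 | 169 216 235 | 170 216 235 | 171 215 234 | 172 215 234 | 173 215 233 | 174 215 233 | 175 215 233 | 176 215 232 | 177 215 232 | 178 215 231 | 179 216 231 | 180 217 230 | 181 218 229 | 182 220 228 | 183 222 226 | 
163 172 slopeL -0.23916415946067268
163 174 slopeL -0.2401415840510001
164 175 slopeL -0.24861531590603259
167 177 slopeR -0.44064959396740433
168 178 slopeR -0.4204167115744539
168 180 slopeR -0.43517958754941094
10 [(array([241.5, 166.4]), array([239.2, 179.1]), np.float64(-0.181)), (array([222. , 163.3]), array([220.4, 176.1]), np.float64(-0.12))]
15 [(array([239.9, 167.4]), array([236. , 179.7]), np.float64(-0.32)), (array([220.9, 161.7]), array([217.7, 174.3]), np.float64(-0.256))]
20 [(array([238.2, 168.3]), array([232.6, 180.1]), np.float64(-0.468)), (array([220. , 160.2]), array([215.1, 172.4]), np.float64(-0.401))]
25 [(array([236.3, 168.9]), array([229.2, 180.3]), np.float64(-0.629)), (array([219.3, 158.7]), array([212.7, 170.5]), np.float64(-0.556))]
30 [(array([234.5, 169.4]), array([225.8, 180.2]), np.float64(-0.808)), (array([218.7, 157.2]), array([210.5, 168.5]), np.float64(-0.728))]
```

The edges give a tilt of about 18° (target 22.5°), which is close enough for the 15 mm bore to capture the 5 mm tip. The remaining few degrees I'll take up as the coupler slides on. Next I turn the tool's x to the lean azimuth of 153° and hover so the wrist camera sees the nipple.

Request:
apply_moves(rows=[{"delta_pos":[0.5,0,0],"roll":-2},{"delta_pos":[1.5,0,0],"roll":-6},{"delta_pos":[3.5,0.1,0],"roll":-11},{"delta_pos":[6,0.2,0],"roll":-17},{"delta_pos":[9,0.3,0],"roll":-23},{"delta_pos":[12,0.4,0],"roll":-29},{"delta_pos":[15,0.5,0],"roll":-35},{"delta_pos":[18,0.6,0],"roll":-41},{"delta_pos":[21,0.7,0],"roll":-47},{"delta_pos":[24,0.8,0.5],"roll":-52},{"delta_pos":[27,0.9,1],"roll":-57},{"delta_pos":[29.5,1,1.5],"roll":-60},{"delta_pos":[31.5,1,2],"roll":-62},{"delta_pos":[32.5,1,2],"roll":-63},{"delta_pos":[32.5,1,2],"roll":-63},{"delta_pos":[32.5,1,2],"roll":-63}])

```text
clock: 17.6
eef_pos: [544.1, 272.4, 239.5]
ee_rot: [-3.141, 0.001, 2.669]
wrist_force: [0.6, -0.3, -1.1]
width: 0.297
grip_force: 30.3
```

```bash
python3 - <<'E'
from tilt import *;from bench import r,snapshot
st=r.read_state();P=st["eef_pos"];print(st["clock"],P,st["ee_rot"],st["joint_positions"].round(2))
W=snapshot("wrist");S=snapshot("scene");pickle.dump((W,S,st),open("t6.pkl","wb"))
print(proj(W,[[529,279.6,115],[539,274.5,94],[587,250,95],P],True).round(1).tolist())
w=cv2.resize(np.ascontiguousarray(W["frame"][100:340,140:420,::-1]),(700,600))
cv2.imwrite("pics/nip.png",w)
for b in blob(W,(0,150,90),(16,255,255),(150,60,420,285)):print(b[0],b[1],cv2.boundingRect(b[2]))
E
```

```text
17.6 [544.14986139 272.41406818 239.54840222] [-3.14077241e+00  6.65829330e-04  2.66892245e+00] [ 0.04  0.48 -0.79  1.68  0.37  1.14  0.24]
[[279.8, 189.0], [279.8, 195.2], [279.8, 251.9], [281.2, 295.7]]
962.0 [280.21309771 196.67255717] (261, 177, 39, 40)
```

View pics/nip.png

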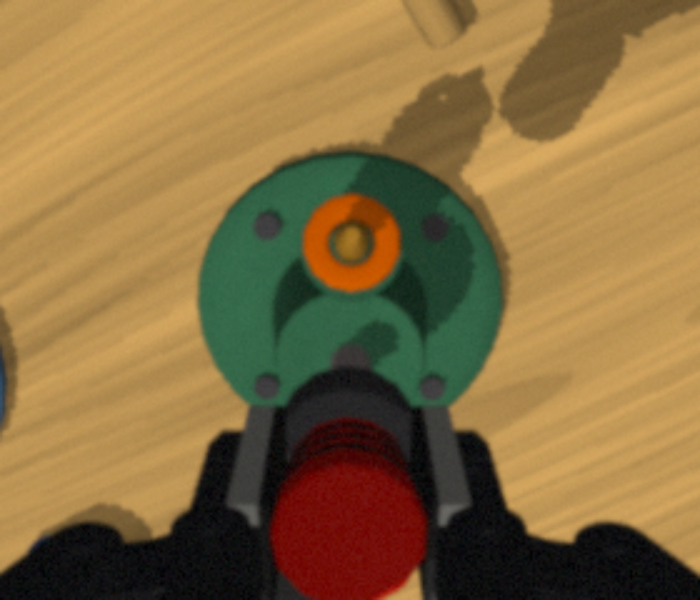

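The wrist view shows the foot symmetric about the column through the collar at wrist pixel (280,197), so the azimuth is right. The collar lies within 1.5 px of prediction. Next I'll refine the tip position from the brass pixels.

```bash
python3 - <<'E'
from tilt import *
W,S,st=pickle.load(open("t6.pkl","rb"));h=cv2.cvtColor(W["frame"],cv2.COLOR_RGB2HSV)
print("camera",ray(W,(280,197),True))
print("V");print(h[185:208,270:292,2]);print("H");print(h[185:208:2,270:292:2,0])
w=cv2.resize(np.ascontiguousarray(S["frame"][195:260,340:410,::-1]),(560,520),interpolation=cv2.INTER_CUBIC)
l=np.array([np.cos(2.669),np.sin(2.669),0]);ax=l*np.sin(np.radians(22.5))+[0,0,np.cos(np.radians(22.5))]
for dl in(-3,0,3):
    O=np.array([586.5,250.5,0])+l*dl;n=O+50*l+[0,0,80]
    print(dl,proj(W,[n+38*ax,n+30*ax,n+18*ax,n+15*ax,n],True).round(1).tolist(),"plate",proj(W,O+[0,0,16],True),"stub",proj(W,O+[0,0,95],True))
    print("   S",proj(S,[n+38*ax,n+15*ax]).round(1).tolist())
for nm,lo,hi in(("plate",(65,60,20),(95,255,255)),):
    b=blob(W,lo,hi,(150,60,420,300),3)[0];print(nm,b[0],cv2.boundingRect(b[2]))
E
```

```text
camera (array([469.0898831 , 309.88733622, 364.62506379]), array([ 0.253026  , -0.12744541, -0.95902842]))
V
[[193 195 197 197 200 198 201 200 185 168 146 138 139 136 138 136 138 135
  137 137 134 136]
 [196 196 194 198 199 201 202 198 175 147 136 132 131 135 136 137 136 136
  137 139 135 135]
 [196 198 198 200 199 196 193 185 156 129 115 113 115 125 126 132 136 135
  138 135 137 135]
 [196 196 197 195 191 179 160 149 123  99  89  86  92 100 104 115 124 133
  135 137 134 137]
 [197 197 196 184 168 141 113  98  90  81  80  79  79  79  83  93 111 121
  133 137 135 136]
 [197 193 184 157 125  96  79  83  90  97 104 103  95  76  68  76  86 102
  118 130 136 138]
 [193 187 162 122  84  76  81  94 115 132 137 138 127 102  80  70  70  78
  105 123 143 154]
 [191 173 133  90  79  88  96 113 138 152 156 157 148 125  96  80  71  66
   92 118 155 178]
 [184 151 107  78  84  97 112 127 146 161 162 161 158 142 108  83  73  61
   79 123 172 195]
 [170 136  90  78  97 107 123 137 153 162 162 164 162 145 114  91  81  71
   73 121 170 196]
 [166 123  80  83 102 119 134 146 155 165 166 167 160 139 112
[... 1494 characters left out ...]
 19 22 17 13 13]
 [13 13 12 13 17 18 18 15 13 13 13]
 [13 13 13 13 13 13 14 13 13 13 14]]
-3 [[280.2, 192.6], [280.1, 193.7], [280.1, 195.3], [280.1, 195.7], [280.1, 197.5]] plate [[279.95101548 223.39005   ]] stub [[280.08110343 254.13636608]]
   S [[392.4, 207.8], [388.6, 216.3]]
0 [[280.2, 188.9], [280.1, 190.2], [280.1, 192.0], [280.1, 192.4], [280.1, 194.4]] plate [[279.95147263 220.94757618]] stub [[280.08275462 251.22683924]]
   S [[392.9, 206.8], [389.1, 215.3]]
3 [[280.2, 185.3], [280.1, 186.7], [280.1, 188.6], [280.1, 189.0], [280.1, 191.2]] plate [[279.95189563 218.49117656]] stub [[280.08435971 248.29168293]]
   S [[393.4, 205.8], [389.6, 214.3]]
plate 7672.0 (220, 162, 120, 102)
```

Tip evidence agrees: 61.2 mm out from the turntable axis along the lean line, z 115. The coupler tilts about 17.5° and sits about 3 mm behind the TCP in the pads. Moving to pre-insertion, with the mouth 10 mm off the tip on the nipple's axis.

Request:
apply_moves(rows=[{"delta_pos":[0.5,0,0],"roll":0},{"delta_pos":[1.5,0,0],"roll":0},{"delta_pos":[2.8,0,0.5],"roll":0},{"delta_pos":[3.8,0,1.5],"roll":0},{"delta_pos":[4.17,0,2.8],"roll":0},{"delta_pos":[4.17,0,3.8],"roll":0},{"delta_pos":[4.17,0,4.4],"roll":0},{"delta_pos":[4.17,0,4.6],"roll":0},{"delta_pos":[4.17,0,4.6],"roll":0},{"delta_pos":[4.17,0,4.6],"roll":0}])

```text
clock: 18.7
eef_pos: [507.0, 292.6, 193.8]
ee_rot: [3.141, 0.0, 2.67]
wrist_force: [-0.8, 0.7, -1.9]
width: 0.296
grip_force: 30.3
```

```bash
python3 - <<'E'
from tilt import *;from bench import r,snapshot
st=r.read_state();P=st["eef_pos"];print(st["clock"],P,st["ee_rot"],st["wrist_force"])
W=snapshot("wrist");S=snapshot("scene");T=snapshot("top");pickle.dump((W,S,T,st),open("t7.pkl","wb"))
l=np.array([np.cos(2.669),np.sin(2.669),0]);t=np.array([-l[1],l[0],0]);z=np.array([0,0,1])
d=P-[586.5,250.5,0];print("l",d@l,"t",d@t)
print(topface(W))
tip=np.array([586.5,250.5,115])+61.2*l;m=P-24.4*l-68.7*z
print("S tip,mouth,tcp",proj(S,[tip,m,P]).round(1).tolist(),"T",proj(T,[tip,m,P]).round(1).tolist())
x,y=proj(S,m)[0].astype(int)
a=cv2.resize(np.ascontiguousarray(S["frame"][y-50:y+50,x-50:x+50,::-1]),(400,400),interpolation=cv2.INTER_CUBIC)
x2,y2=proj(T,m)[0].astype(int)
b=cv2.resize(np.ascontiguousarray(T["frame"][y2-40:y2+40,x2-40:x2+40,::-1]),(400,400),interpolation=cv2.INTER_CUBIC)
print(x-50,y-50,x2-40,y2-40);cv2.imwrite("pics/pre.png",np.hstack([a,b]))
E
```

```text
18.7 [507.00054312 292.57946998 193.76278956] [3.14088456e+00 2.55096518e-04 2.66977648e+00] [-0.79139249  0.66006708 -1.92432282]
l 89.94002866630672 t -1.2793285295184873
(((281.3741149902344, 314.7703552246094), (49.05839538574219, 54.14937973022461), 153.7770538330078), (255, 288, 52, 54))
S tip,mouth,tcp [[392.3, 207.9], [394.8, 204.0], [407.6, 175.7]] T [[194.2, 220.9], [192.1, 221.3], [181.1, 224.2]]
344 154 152 181
```

View pics/pre.png

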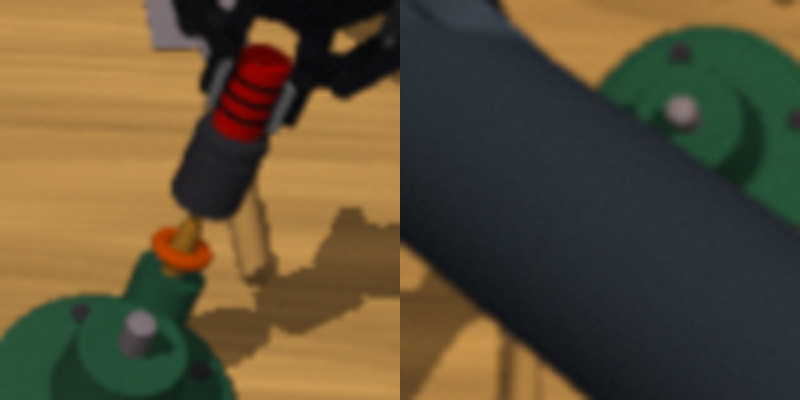

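The scene view shows the coupler, mouth centre about (395,204), right above and in line with the nipple, tip about (392,208) and collar (389,216). It is within 1–2 mm of plan. I'm easing it on along the nipple axis.

Request:
apply_moves(rows=[{"delta_pos":[-0.1,-0.1,0.2],"roll":0},{"delta_pos":[-0.2,-0.1,0.45],"roll":0},{"delta_pos":[-0.3,-0.1,0.7],"roll":0},{"delta_pos":[-0.4,-0.1,0.95],"roll":0},{"delta_pos":[-0.5,-0.1,1.15],"roll":0},{"delta_pos":[-0.57,-0.1,1.35],"roll":0},{"delta_pos":[-0.65,-0.1,1.55],"roll":0},{"delta_pos":[-0.73,-0.1,1.7],"roll":0},{"delta_pos":[-0.8,-0.1,1.85],"roll":0},{"delta_pos":[-0.8,-0.1,1.85],"roll":0}])

```text
clock: 19.85
eef_pos: [513.1, 288.3, 174.8]
ee_rot: [3.141, -0.0, 2.671]
wrist_force: [-0.4, 1.1, -2.8]
width: 0.296
grip_force: 30.3
```

No contact force, so the tip is inside the bore. Continuing while straightening the tilt onto the nipple.

Request:
apply_moves(rows=[{"delta_pos":[-0.02,0,0.15],"roll":0},{"delta_pos":[-0.04,0,0.3],"roll":0},{"delta_pos":[-0.06,0,0.45],"roll":0},{"delta_pos":[-0.08,0,0.6],"roll":0},{"delta_pos":[-0.1,0,0.75],"roll":0},{"delta_pos":[-0.12,0,0.9],"roll":0},{"delta_pos":[-0.12,0,0.9],"roll":0}])

```text
clock: 20.55
eef_pos: [514.4, 287.2, 165.8]
ee_rot: [-3.141, 0.0, 2.67]
wrist_force: [0.3, -0.8, -1.5]
width: 0.295
grip_force: 30.3
```

```bash
python3 - <<'E'
from tilt import *;from bench import r,snapshot
st=r.read_state();P=st["eef_pos"];print(st["clock"],P,st["wrist_force"],st["wrist_torque"])
S=snapshot("scene");W=snapshot("wrist");pickle.dump((W,S,st),open("t8.pkl","wb"))
l=np.array([np.cos(2.669),np.sin(2.669),0]);t=np.array([-l[1],l[0],0]);d=P-[586.5,250.5,0];print("l,t",d@l,d@t, "f l,t",st["wrist_force"]@l,st["wrist_force"]@t)
a=cv2.resize(np.ascontiguousarray(S["frame"][160:240,355:435,::-1]),(600,600),interpolation=cv2.INTER_CUBIC);cv2.imwrite("pics/ins.png",a)
for b in blob(S,(0,150,90),(16,255,255),(370,195,410,235)):print(b[0],b[1],cv2.boundingRect(b[2]))
E
```

```text
20.55 [514.3814939  287.19670978 165.76720113] [ 0.32375167 -0.84406091 -1.51352033] [ 0.01358089 -0.03926058 -0.02761529]
l,t 80.91788319812936 0.15365193396676347 f l,t -0.6724790027718637 0.6041737801245867
49.0 [388.26530612 218.69387755] (381, 214, 17, 8)
34.0 [396.26470588 197.02941176] (392, 195, 10, 5)
4.0 [395.5  233.75] (394, 233, 4, 2)
```

Request:
apply_moves(rows=[{"delta_pos":[-0.02,0,0.1],"roll":0},{"delta_pos":[-0.03,0,0.2],"roll":0},{"delta_pos":[-0.04,0,0.3],"roll":0},{"delta_pos":[-0.05,0,0.4],"roll":0},{"delta_pos":[-0.06,0,0.5],"roll":0},{"delta_pos":[-0.06,0,0.5],"roll":0}])

```text
clock: 21.25
eef_pos: [515.1, 287.3, 162.4]
ee_rot: [3.141, 0.002, 2.67]
wrist_force: [-3.0, -0.9, 8.1]
width: 0.298
grip_force: 31.4
```

Collar contact is at z=162.4, as expected (about 8 mm of travel to home). Pressing through the snap.

Request:
apply_moves(rows=[{"delta_pos":[-0.02,0,0.15],"roll":0},{"delta_pos":[-0.04,0,0.3],"roll":0},{"delta_pos":[-0.06,0,0.4],"roll":0},{"delta_pos":[-0.08,0,0.5],"roll":0},{"delta_pos":[-0.1,0,0.6],"roll":0},{"delta_pos":[-0.1,0,0.6],"roll":0}], newtons=40)

```text
clock: 21.85
eef_pos: [516.6, 286.7, 156.2]
ee_rot: [3.141, 0.002, 2.67]
wrist_force: [-0.1, -2.2, 9.5]
width: 0.295
grip_force: 39.9
```

```bash
cat > chk.py <<'E'
from tilt import *;from bench import r,snapshot
st=r.read_state();P=st["eef_pos"];print(st["clock"],P.round(1),"F",st["wrist_force"].round(1),"M",st["wrist_torque"].round(2),"grip",st["grip_force"])
S=snapshot("scene");W=snapshot("wrist");print("wrist top",topface(W))
l=np.array([np.cos(2.669),np.sin(2.669),0]);t=np.array([-l[1],l[0],0]);d=P-[586.5,250.5,0];f=st["wrist_force"];a=np.radians(22.5);ax=l*np.sin(a)+[0,0,np.cos(a)]
print("l,t",d@l,d@t,"F l,t,axial",f@l,f@t,f@ax)
O=[586.5,250.5,0]-3.5*l;n=O+50*l+[0,0,80];b=blob(S,(0,150,90),(16,255,255),(370,203,410,235))[:1]
print("collar",[(x[0],x[1],cv2.boundingRect(x[2])) for x in b],"pred centre rest/home",proj(S,[n+15*ax,n+6*ax]).round(1).tolist())
g=S["frame"].max(2).astype(int);e=[]
for y in range(188,208):
    row=g[y,375:420];k=np.where(row<85)[0]
    if len(k)>8: e.append((y,k.min()+375,k.max()+375))
print(e);print("home axis px",proj(S,[n+9*ax,n+56*ax,n+101*ax]).round(1).tolist())
E
python3 chk.py
```

```text
21.85 [516.6 286.7 156.2] F [-0.1 -2.2  9.5] M [-0.89 -0.25 -0.15] grip 39.85526919364929
wrist top (((279.5418395996094, 313.9715576171875), (53.61675262451172, 56.165252685546875), 102.46907043457031), (251, 288, 57, 54))
l,t 78.67930971178023 -0.3790560849666633 F l,t,axial -0.9710965841821353 2.0303935698382793 8.398805566966809
collar [(36.0, array([386.75      , 221.97222222]), (381, 218, 15, 7))] pred centre rest/home [[388.5, 216.4], [387.0, 219.7]]
[(188, np.int64(388), np.int64(419)), (189, np.int64(387), np.int64(419)), (190, np.int64(387), np.int64(419)), (191, np.int64(388), np.int64(419)), (192, np.int64(390), np.int64(419)), (193, np.int64(390), np.int64(412)), (194, np.int64(390), np.int64(412)), (195, np.int64(390), np.int64(411)), (196, np.int64(390), np.int64(411)), (197, np.int64(388), np.int64(410)), (198, np.int64(388), np.int64(410)), (199, np.int64(387), np.int64(409)), (200, np.int64(387), np.int64(408)), (201, np.int64(386), np.int64(403)), (202, np.int64(386), np.int64(403)), (203, np.int64(385), np.int64(403)), (204, np.int64(385), np.int64(403)), (205, np.int64(384), np.int64(402)), (206, np.int64(384), np.int64(402)), (207, np.int64(383), np.int64(402))]
home axis px [[387.5, 218.6], [395.4, 201.1], [403.5, 183.4]]
```

The collar has moved by the full predicted home shift in the image (-1.5, +3.3 px), and the coupler's edge slope of 0.5 matches the nipple's 0.45. I'll press against the stop to be sure.

Request:
apply_moves(rows=[{"delta_pos":[-0.03,0,0.08],"roll":0},{"delta_pos":[-0.07,0,0.16],"roll":0},{"delta_pos":[-0.1,0,0.24],"roll":0},{"delta_pos":[-0.1,0,0.24],"roll":0},{"delta_pos":[-0.1,0,0.24],"roll":0}], newtons=70)

```text
clock: 22.45
eef_pos: [516.6, 286.9, 156.0]
ee_rot: [-3.142, 0.002, 2.67]
wrist_force: [-5.1, -4.1, 21.7]
width: 0.286
grip_force: 69.1
```

```bash
python3 chk.py
```

```text
22.45 [516.6 286.9 156. ] F [-5.1 -4.1 21.7] M [-1.58  0.79 -0.26] grip 69.12112355232239
wrist top (((279.4586181640625, 313.8987731933594), (53.808990478515625, 56.589927673339844), 98.8814697265625), (251, 287, 57, 54))
l,t 78.77668415883726 -0.6321481334394079 F l,t,axial 2.689652609819415 6.011011244756146 21.110071418685077
collar [(35.0, array([386.51428571, 221.97142857]), (381, 218, 14, 7))] pred centre rest/home [[388.5, 216.4], [387.0, 219.7]]
[(188, np.int64(388), np.int64(419)), (189, np.int64(388), np.int64(419)), (190, np.int64(388), np.int64(419)), (191, np.int64(388), np.int64(419)), (192, np.int64(390), np.int64(419)), (193, np.int64(390), np.int64(412)), (194, np.int64(390), np.int64(412)), (195, np.int64(390), np.int64(411)), (196, np.int64(390), np.int64(411)), (197, np.int64(388), np.int64(410)), (198, np.int64(388), np.int64(410)), (199, np.int64(387), np.int64(409)), (200, np.int64(387), np.int64(408)), (201, np.int64(386), np.int64(403)), (202, np.int64(386), np.int64(403)), (203, np.int64(385), np.int64(403)), (204, np.int64(385), np.int64(403)), (205, np.int64(384), np.int64(403)), (206, np.int64(384), np.int64(402)), (207, np.int64(384), np.int64(402))]
home axis px [[387.5, 218.6], [395.4, 201.1], [403.5, 183.4]]
```

The stop is rigid: 2.4 mm more command moved it only 0.2 mm, and the axial force is 21 N. Next I check the residual tilt with the 92 mm lever, from the mouth on the stop to the red top face in the wrist view.

```bash
python3 - <<'E'
from tilt import *;from bench import r,snapshot
W=snapshot("wrist");c=topface(W)[0][0];print(c)
l=np.array([np.cos(2.669),np.sin(2.669),0]);t=np.array([-l[1],l[0],0])
for dl in(-4.5,-3.5,-2.5):
    n=np.array([586.5,250.5,80])+(50+dl)*l;m=n+9*(l*.3827+[0,0,.9239])
    print(dl,[(th,proj(W,m+92*(l*np.sin(np.radians(th))+[0,0,np.cos(np.radians(th))]),True)[0].round(1).tolist()) for th in(16,19,22.5,25)])
# tilt by thickness: red face bottom/top rows, and head visible beyond face
f=W["frame"];print(f[225:300:3,279].tolist())
E
```

```text
(279.6756286621094, 313.7776184082031)
-4.5 [(16, [280.0, 332.2]), (19, [280.0, 321.5]), (22.5, [280.0, 308.5]), (25, [280.0, 298.9])]
-3.5 [(16, [280.0, 330.4]), (19, [280.0, 319.7]), (22.5, [280.0, 306.5]), (25, [280.0, 296.8])]
-2.5 [(16, [280.0, 328.6]), (19, [280.0, 317.7]), (22.5, [280.0, 304.5]), (25, [280.0, 294.8])]
[[48, 101, 68], [42, 83, 57], [34, 70, 49], [30, 62, 45], [30, 65, 47], [29, 64, 45], [24, 60, 40], [15, 36, 24], [22, 22, 25], [19, 22, 23], [23, 18, 21], [32, 31, 33], [43, 41, 42], [40, 35, 37], [51, 29, 26], [35, 12, 6], [37, 11, 11], [60, 13, 11], [61, 0, 0], [72, 11, 10], [102, 10, 5], [117, 21, 10], [118, 14, 6], [115, 2, 0], [115, 16, 6]]
```

The top face at row 314 implies about 20–21°, so some 2° remain. I'll ease the grip, shift the tool about 2.5 mm towards the lean while still pressing so the coupler squares up, then regrip.

Request:
apply_moves(rows=[{"delta_pos":[0,0,-0.05],"roll":0},{"delta_pos":[0,0,-0.05],"roll":0},{"delta_pos":[0.08,0,-0.03],"roll":0},{"delta_pos":[0.16,0,0],"roll":0},{"delta_pos":[0.25,0,0.03],"roll":0},{"delta_pos":[0.3,0,0.05],"roll":0},{"delta_pos":[0.3,0,0.05],"roll":0},{"delta_pos":[0.3,0,0.05],"roll":0}], newtons=30)

```text
clock: 23.4
eef_pos: [516.0, 287.2, 155.6]
ee_rot: [3.141, 0.006, 2.669]
wrist_force: [-1.9, -5.3, 20.9]
width: 0.285
grip_force: 68.9
```

```bash
python3 chk.py
```

```text
23.4 [516.  287.2 155.6] F [-1.9 -5.3 20.9] M [-2.05 -0.23 -0.3 ] grip 68.93967747688293
wrist top (((280.2799377441406, 313.7085876464844), (52.94693374633789, 55.91033935546875), 130.59457397460938), (252, 287, 56, 54))
l,t 79.42945362857942 -0.5980582730316684 F l,t,axial -0.7408761532739252 5.590143785266858 18.983852685313188
collar [(37.0, array([387.        , 221.94594595]), (381, 218, 16, 7))] pred centre rest/home [[388.5, 216.4], [387.0, 219.7]]
[(188, np.int64(388), np.int64(419)), (189, np.int64(388), np.int64(419)), (190, np.int64(388), np.int64(419)), (191, np.int64(388), np.int64(419)), (192, np.int64(390), np.int64(419)), (193, np.int64(390), np.int64(412)), (194, np.int64(390), np.int64(412)), (195, np.int64(390), np.int64(411)), (196, np.int64(390), np.int64(411)), (197, np.int64(388), np.int64(410)), (198, np.int64(388), np.int64(410)), (199, np.int64(387), np.int64(409)), (200, np.int64(387), np.int64(407)), (201, np.int64(386), np.int64(403)), (202, np.int64(386), np.int64(403)), (203, np.int64(385), np.int64(403)), (204, np.int64(385), np.int64(403)), (205, np.int64(384), np.int64(402)), (206, np.int64(384), np.int64(402)), (207, np.int64(384), np.int64(402))]
home axis px [[387.5, 218.6], [395.4, 201.1], [403.5, 183.4]]
```

The grip stayed at 69 N, so the coupler couldn't pivot. I'll command the lower grip together with the claw value.

Request:
apply_moves(rows=[{"delta_pos":[0,-0.03,0],"roll":0},{"delta_pos":[0,-0.05,0],"roll":0},{"delta_pos":[0,-0.05,0],"roll":0},{"delta_pos":[0,-0.05,0],"roll":0},{"delta_pos":[0,-0.05,0],"roll":0}], claw=0, newtons=30)

```text
clock: 24.0
eef_pos: [516.0, 287.1, 155.6]
ee_rot: [3.14, 0.006, 2.669]
wrist_force: [-1.3, -4.5, 20.0]
width: 0.29
grip_force: 68.9
```

```bash
python3 chk.py | head -4
```

```text
24.0 [516.  287.1 155.6] F [-1.3 -4.5 20. ] M [-1.81 -0.32 -0.23] grip 68.90761256217957
wrist top (((280.03564453125, 313.8492736816406), (53.991661071777344, 55.6610221862793), 117.23162078857422), (252, 287, 56, 54))
l,t 79.44182682518073 -0.45203999000600703 F l,t,axial -0.9028010004989833 4.63089558938914 18.104072530811777
collar [(36.0, array([386.75      , 221.97222222]), (381, 218, 15, 7))] pred centre rest/home [[388.5, 216.4], [387.0, 219.7]]
```

The grip can't be lowered without opening the claw, and the seat is good as it is: a rigid stop, 8.4 N at about 8.5 mm then hard, and tilt within about 2°. I'll add a little more axial push, hold a second, and verify it is steady.

Request:
apply_moves(rows=[{"delta_pos":[-0.03,0,0.06],"roll":0},{"delta_pos":[-0.06,0,0.12],"roll":0},{"delta_pos":[-0.06,0,0.12],"roll":0},{"delta_pos":[-0.06,0,0.12],"roll":0},{"delta_pos":[-0.06,0,0.12],"roll":0},{"delta_pos":[-0.06,0,0.12],"roll":0},{"delta_pos":[-0.06,0,0.12],"roll":0},{"delta_pos":[-0.06,0,0.12],"roll":0},{"delta_pos":[-0.06,0,0.12],"roll":0},{"delta_pos":[-0.06,0,0.12],"roll":0}], newtons=80)

```text
clock: 25.1
eef_pos: [516.0, 287.2, 155.5]
ee_rot: [3.14, 0.006, 2.67]
wrist_force: [-5.2, -5.9, 26.5]
width: 0.285
grip_force: 77.2
```

```bash
python3 chk.py | head -4; python3 - <<'E'
from tilt import *;from bench import snapshot
S=snapshot("scene")
for b in blob(S,(0,0,150),(179,90,255),(245,185,285,225))[:2]:print("knob",b[0],b[1],onz(S,b[1],47).round(1))
b=blob(S,(95,80,60),(125,255,255),(215,180,320,265),3)[0];e=cv2.fitEllipse(cv2.convexHull(b[2]));print("lid",e,onz(S,e[0],13).round(1))
E
```

```text
25.1 [516.  287.2 155.5] F [-5.2 -5.9 26.5] M [-2.13  0.26 -0.3 ] grip 77.24365711212158
wrist top (((279.7975769042969, 313.81964111328125), (53.96869659423828, 56.0865364074707), 102.640625), (252, 287, 56, 54))
l,t 79.47228250835937 -0.5907030075415989 F l,t,axial 1.9563600140121977 7.610451223001071 25.21546943307883
collar [(36.0, array([386.75      , 221.97222222]), (381, 218, 15, 7))] pred centre rest/home [[388.5, 216.4], [387.0, 219.7]]
knob 76.0 [264.17105263 207.15789474] [ 5.003e+02 -5.000e-01  4.700e+01]
lid ((264.5859680175781, 217.2671356201172), (56.79988479614258, 67.92049407958984), 88.93238067626953) [5.059e+02 5.000e-01 1.300e+01]
```

Rigid and steady: no further movement at 25 N axial. The lid lies flat at (500, 0), with the knob top at its expected height. Handing in.

```bash
python3 -c "
from bench import workorder
print(workorder.close_job())"
```

```text
the job is handed in; nothing more can be done
None
```

The job is handed in at about 25 s of the 64 s allowed: the lid lies flat at (500, 0), and the coupler is gripped and held against a rigid stop on the nipple (about 25 N axial), with the orange collar's image shift matching full travel and roughly 2° of tilt left; no verdict came back.

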